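# Take the left-hand cap off the chopper drive

## Robot

A 6-joint arm with a two-finger parallel gripper is mounted at the origin on a cart in front of the work surface, level with it; the furniture and walls round the work are solid. World frame = base frame: x ahead of the robot, y to its left, z up, the work surface at z = 0. Lengths are in mm, angles in rad, forces in N, time in s.
With the tool pointing down it reaches from about 300 to 875 mm from the base axis. Payload 6.4 kg.
Tool frame: the origin (TCP) lies at the very end of the fingers, on their centre line; the grasp point (between the pads) lies 19 mm behind it; z points along the fingers, y is the line along which they close (so a half turn about z gives the same grasp; the last joint's range is limited). The gripper opens to 85 mm and grips with 20 to 120 N. Pads are 22 mm wide; open, the fingers measure 114 mm over their backs; the gripper's body (76 mm by 85 mm) begins 54 mm behind the grasp point. The pads swing forward as they close: fully open they stand 13 mm farther back than shut.
Start: joints at [1.046, 0.181, 1.607, -0, 1.354, -0.206], TCP at [180.209, 546.046, 231.288] pointing down, gripper open.
Joint ranges: [-2.99, 2.99], [-0.89, 2.07], [0.3, 2.58], [-1.14, 4.28], [0, 2.63], [-3.12, 3.12]. Speed limits (rad/s): [2.57, 2.57, 3.01, 3.14, 3.14, 3.14].

## Interface

Orientations are given as a unit quaternion [x, y, z, w].
In Python, from bench import env gives the robot as it stands. The module is installed in compiled form; this text tells all that it offers.
- The arm moves only by the tool play_rows, never from a script. Its arguments are lists of equal length, an entry for each row: "fingers": the opening, from -1 (shut) to 1 (fully open); "slide": the shift along the world's x, y, z each as a share of 0.25 m, from -1 to 1, a list of three; "yaw": the turn about the world's z as a share of 90 degrees, from -1 to 1. In form: {"fingers": [fingers, ...], "slide": [[x, y, z], ...], "yaw": [yaw, ...]}. A call has 1 to 5 rows; each row is the pose to reach, as a shift and turn from the pose commanded when the call began; what a row does not reach only later rows make up. A row lasts 1/12 s, in which the tool goes at most 41.7 mm and 7.16 degrees, less where a joint would pass 70% of its speed; a pose out of reach is approached as far as the arm can. A call with a number of a shift or a turn outside -1 to 1 is refused whole. A call with a gripper value outside its range is refused whole. The fingers move at their own pace and stop on an object; the grip force is fixed at half the most. Time passes only in rows, so rows that repeat a pose let the fingers close. It gives the time, the measured TCP pose, the force, the opening and the grip force at its end, in the units of the state.
- env.sense(): the state, without advancing time (a new reading comes with each control period).
- env.grab_frame(name): name is "scene" or "top" or "wrist"; returns a dict with "img" (400x640x3 uint8, red, green, blue), "range_z" (400x640 float32, mm along the optical axis (not along the pixel's ray), 0 where there is no reading), "fx", "fy", "cx", "cy" (pixels), "extrinsics" (4x4, takes a point from camera to world coordinates). Camera axes: x right, y up, looking along -z (the intrinsics and any distortion apply to the point x, -y, -z); pixel columns grow to the right and rows downward; lengths in mm; the calibration is good to about 2 mm. The wrist camera is an equidistant fisheye: a pixel r from the principal point sees the ray r / f radians off the axis. A picture is of the moment at which its call begins.
- env.finish_job(): hands the job in; it is judged then, once.
The state is a dict: "time": time; "joints": joint angles; "joint_velocities": joint speeds; "effort": joint torques, N m; "eef_pos": TCP position; "ee_rot": TCP orientation; "ft_force": force on the tool from outside, world axes, zero at the start; "moment": the same for the moment, N m; "finger_gap": finger opening in mm; "gripper_force": force on a finger pad.
Only numpy, scipy, OpenCV 4.12 (cv2) and the standard library are available. Lean on these libraries where they do the work, as an engineer would, in place of code of your own. Each camera call takes 0.05 s, during which the arm holds its last target. There are 200 camera calls.

## Task

One of the two chopper drive units has a cap with a groove engraved across its grip bar, the mark of a left-hand thread. Unscrew that cap without straining the thread, lift it straight off, and set it down gently on the chopping board, standing upright with its bar up and its whole rim on the board. Leave the smooth-barred cap as it is and do not push the other things about.

Things in the scene. Friction and masses are not known exactly. Their poses are not given: they have to be found in the camera images.
- grooved_cap: the screw cap to take off: aluminium, 60 to 130 g, 52 mm across, 51.5 mm tall: a round skirt 28 mm tall and on it a straight grip bar. Starts screwed down on reverse_drive, lower edge on its shoulder. Origin at the centre of the skirt's lower edge, z up, x along the bar. Turned CLOCKWISE seen from above it loosens; counter-clockwise it meets a hard stop within 0.75 rad
- grooved_cap_groove (a point): middle of the grooved cap's bar top, on its axis, 45 mm above its origin, floor of the engraved mark: a dark groove 11 mm wide, 6.5 mm deep across the bar, sign of a left-hand thread. The bar is 46 mm long (cap's x), 14 mm thick (cap's y), 23.5 mm tall (28 to 51.5 mm above the cap's origin)
- reverse_outlet (a point): centre of reverse_drive's shoulder, 60 mm above the worktop, z up: foot of the thread axis. Coarse left-hand thread: turning clockwise the cap first turns level for 0 to 0.5 rad, then climbs 6 mm per rad, 4 mm in all; it is free to lift off after 0.8 to 1.35 rad in all (how far cannot be seen, only felt) and meets a hard stop some 0.3 rad later. Play 1 mm up and down, 1.5 mm sideways
- reverse_drive: drive unit of a kitchen chopper under the grooved cap: fixed round grey housing, 100 mm across, shoulder 60 mm above its origin (centre of the underside). The outlet stub under the cap is 39 mm over its thread and 22 mm tall: raise the cap 25 mm or more to clear it. A hand that does not rise with the cap, pulls early or turns on against a stop strains the thread past 35 N
- plain_drive: the other drive unit, same looks and sizes, whose outlet has an ordinary right-hand thread, screwed tight; the two units may stand in either place. A tall cabinet stands to their left (front face about x 0.36, side about y 0.34), wall cabinets and a hood with bar handles hang over the back (from about x 0.56, z 0.48 up): keep hand and wrist clear of both
- smooth_cap: the cap on plain_drive, like the grooved cap but with no groove in its bar; to be left alone. Origin at the centre of the skirt's lower edge
- smooth_cap_bar_end (a point): point at one end of the smooth cap's grip bar, 20 mm out along its x from its axis and 45 mm above its origin; shows if that cap is turned
- board: wooden chopping board, fixed, 230 mm (its x) by 300 mm (its y), 22 mm thick, lying on the black hob to the right of the units; origin at the centre of its underside, so its top is 22 mm above the origin; nothing else lies on it
- spice_jar: bystander: glass spice jar with screw lid, 45 mm across, 106 mm tall, origin at the centre of its underside
- salt_mill: bystander: small glass salt shaker with a domed metal top, 44 mm across, 90 mm tall, origin at the centre of its underside
- lemon: bystander: a lemon, 72x55x56 mm, origin at its underside
- egg_timer: bystander: round mechanical kitchen timer, 63 mm across, 53 mm tall, origin at the centre of its underside
- tub: bystander: food tub with foil lid, 72 mm across, 71 mm tall, origin at the centre of its underside
- mug: bystander: small white cup with one handle, 58 mm across, 82 mm over the handle, 49 mm tall, origin at its underside

How it is judged:
By the outcome, as a careful person would: the job done as asked, in the order asked, and still so for the second after the job is handed in, with the robot touching nothing.
It also fails if it takes over 58 s, if anything falls off the work surface, if the arm or the gripper's body presses on something with over 40 N, if the wrist force passes 120 N, or if a joint passes its speed limit or range.

## Working session

There is one attempt and no reset: what is moved stays moved. The work goes in short steps, Python scripts to look and compute and a tool call to move; the robot and the scene stay as the last step left them, time stands still between calls to the robot, and variables do not carry over. Pictures are saved under pics/ and viewed, at most 10 in all, crops included, and the job is handed in when it is done.

Besides the shell and the picture viewer there is one more tool, called after "Call:" as name([rows], argument=value, ...), one row to a line, values as JSON. play_rows: Moves the arm, as the interface text tells. Its arguments: {"type":"object","properties":{"fingers":{"type":"array","items":{"type":"number"}},"slide":{"type":"array","items":{"type":"array","items":{"type":"number","minimum":-1,"maximum":1}}},"yaw":{"type":"array","items":{"type":"number","minimum":-1,"maximum":1}}},"required":["fingers","slide","yaw"]}

```bash
mkdir -p pics; cat > h.py <<'E'
import numpy as np, cv2
from bench import env
def world(f,uv=None,fish=False):
    z=f["range_z"]; v,u=np.mgrid[0:z.shape[0],0:z.shape[1]].astype(float)
    a=(u-f["cx"])/f["fx"]; b=(v-f["cy"])/f["fy"]
    if fish:
        r=np.hypot(a,b); s=np.where(r>1e-6,np.tan(np.minimum(r,1.5))/np.maximum(r,1e-9),1); a=a*s;b=b*s
    P=np.stack([a*z,-b*z,-z,np.ones_like(z)],-1)
    W=(P@f["extrinsics"].T)[...,:3]; W[z<=0]=np.nan
    return W
def save(f,n,crop=None,scale=1):
    im=f["img"][...,::-1]
    if crop: im=im[crop[1]:crop[3],crop[0]:crop[2]]
    cv2.imwrite("pics/"+n,cv2.resize(im,None,fx=scale,fy=scale,interpolation=cv2.INTER_CUBIC))
E
python3 - <<'E'
from h import *
import pickle
s=env.sense(); print({k:np.round(v,3) for k,v in s.items()})
a=env.grab_frame("top");b=env.grab_frame("scene")
pickle.dump((a,b),open("f0.pkl","wb"))
save(a,"top0.png");save(b,"scene0.png")
for f in(a,b): print(f["fx"],f["cx"],f["cy"],np.round(f["extrinsics"],3))
E
```

```text
{'time': np.float64(0.0), 'joints': array([ 1.046,  0.182,  1.608,  0.   ,  1.354, -0.206]), 'joint_velocities': array([-0.   , -0.   , -0.   ,  0.001, -0.001, -0.003]), 'effort': array([-1.0000e-03, -4.4487e+01, -3.5134e+01, -0.0000e+00,  9.0000e-03,
       -0.0000e+00]), 'eef_pos': array([179.913, 545.565, 230.394]), 'ee_rot': array([ 0.159,  0.987, -0.001, -0.   ]), 'ft_force': array([-0.014,  0.213,  1.035]), 'moment': array([0.041, 0.064, 0.009]), 'gripper_force': np.float64(0.0), 'finger_gap': np.float64(85.397)}
471.9813740545994 317.9610068143854 204.32907785728386 [[ 6.000000e-03  9.880000e-01 -1.540000e-01  3.449010e+02]
 [-1.000000e+00  6.000000e-03 -0.000000e+00 -7.434300e+01]
 [ 1.000000e-03  1.540000e-01  9.880000e-01  1.573558e+03]
 [ 0.000000e+00  0.000000e+00  0.000000e+00  1.000000e+00]]
363.6773733991328 316.0556422227188 204.27534547241723 [[ 6.85000e-01  3.02000e-01 -6.63000e-01 -1.18630e+02]
 [-7.29000e-01  2.87000e-01 -6.22000e-01 -6.89801e+02]
 [ 2.00000e-03  9.09000e-01  4.16000e-01  5.08172e+02]
 [ 0.00000e+00  0.00000e+00  0.00000e+00  1.00000e+00]]
```

View pics/top0.png

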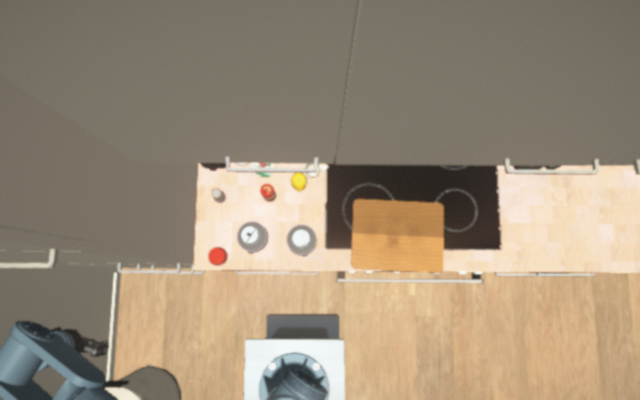

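View pics/scene0.png

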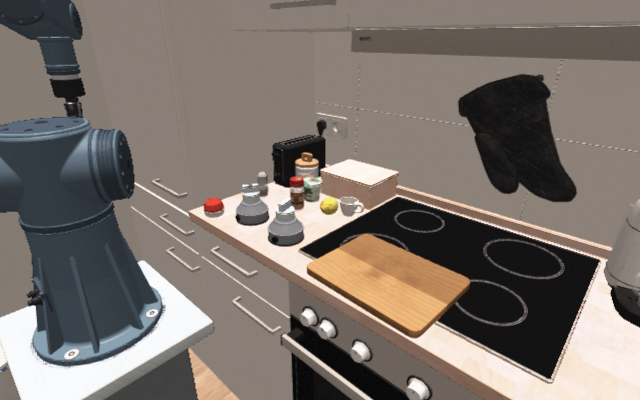

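The top view shows the drive units at about (252,236) and (301,239) and the board around (398,236). In the scene view the units are at (252,208) and (286,227). Next I'll measure them and zoom in.

```bash
python3 - <<'E'
from h import *
import pickle
a,b=pickle.load(open("f0.pkl","rb"))
W=world(a)
for (u,v) in [(252,236),(301,239)]:
    w=W[v-22:v+23,u-22:u+23].reshape(-1,3)
    for lo,hi,n in((52,70,'shoulder'),(84,95,'skirt'),(100,125,'bar')):
        m=(w[:,2]>lo)&(w[:,2]<hi); print(u,n,m.sum(),np.round(np.nanmedian(w[m],0),1),np.round((w[m].min(0)+w[m].max(0))/2,1), np.round(np.ptp(w[m],0),1))
        if n=='bar':
            q=w[m][:,:2]; c=q-q.mean(0); e=np.linalg.svd(c,full_matrices=False); print('ang',np.degrees(np.arctan2(e[2][0,1],e[2][0,0])),e[1])
for p in[(352,200),(443,202),(443,271),(353,270),(398,236),(218,256)]: print(p,np.round(W[p[1],p[0]],1), np.round(W[p[1]+4,p[0]+(6 if p[0]<398 else -6)],1))
A=cv2.resize(a["img"][205:270,200:330],(780,390),interpolation=cv2.INTER_CUBIC)
B=cv2.resize(b["img"][175:245,225:315],(450,350),interpolation=cv2.INTER_CUBIC)
cv2.imwrite("pics/c.png",np.vstack([A[:, :,::-1],np.zeros((0,780,3),np.uint8)]))
cv2.imwrite("pics/c2.png",B[...,::-1])
E
```

```text
252 shoulder 118 [469.7 131.8  57.2] [477.  146.2  60.9] [71.  69.2 17.7]
252 skirt 111 [477.  138.8  88.1] [478.4 144.6  89.2] [47.4 48.3 10.2]
252 bar 73 [478.4 144.  109.4] [478.2 144.3 109.7] [43.6 34.3 18.4]
ang 148.3556012101727 [116.52666222  38.35166219]
301 shoulder 127 [458.5 -26.8  58.4] [469.9 -21.3  60.2] [67.7 68.  16.2]
301 skirt 119 [468.4 -21.4  88. ] [468.8 -17.9  89.5] [50.8 50.7 10.9]
301 bar 67 [469.4 -18.7 111.4] [469.8 -17.2 108.3] [43.9 22.3 16.2]
ang -163.17732905962725 [108.85772435  33.09313874]
(352, 200) [ 604.9 -188.6    2.9] [ 588.1 -207.    23.5]
(443, 202) [ 599.4 -494.6    5.6] [ 583.  -469.4   23.4]
(443, 271) [ 369.6 -489.6   -6.1] [ 362.8 -688.8 -884. ]
(353, 270) [ 371.1 -190.7    1.7] [ 365.8 -289.5 -911.3]
(398, 236) [ 482.5 -338.1   21.7] [ 468.9 -317.6   25.1]
(218, 256) [412.1 245.4  53.9] [400.  228.3  40.4]
```

View pics/c.png

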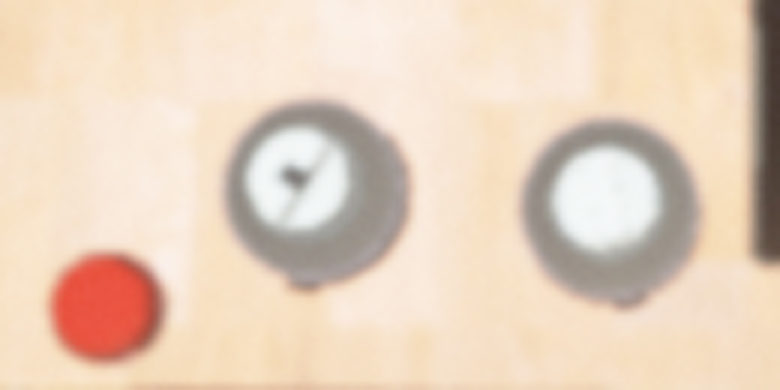

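The groove (dark notch) is on the left unit's bar, at about (478,144), with the bar at about −32°. I'll go round the cabinet corner and then above it.

Call:
play_rows([
  [0.16,-0.8,0],
  [0.16,-0.8,0],
  [0.16,-0.8,0],
  [0.16,-0.8,0],
  [0.16,-0.8,0],
], fingers=[1,1,1,1,1], yaw=[-0.15,-0.15,-0.15,-0.15,-0.15])

```text
time: 0.52
eef_pos: [219.7, 343.8, 230.5]
ee_rot: [0.273, 0.962, -0.001, -0.0]
ft_force: [1.7, 0.7, 0.7]
finger_gap: 85.5
gripper_force: 0.0
```

Call:
play_rows([
  [0.3,-0.7,0],
  [0.3,-0.7,0],
  [0.3,-0.7,0],
  [0.3,-0.7,0],
  [0.3,-0.7,0],
], fingers=[1,1,1,1,1], yaw=[0,0,0,0,0])

```text
time: 0.93
eef_pos: [295.8, 168.1, 231.2]
ee_rot: [0.274, 0.962, -0.0, 0.001]
ft_force: [0.4, 0.8, -0.1]
finger_gap: 85.2
gripper_force: 0.0
```

Call:
play_rows([
  [0.6,-0.1,0],
  [0.6,-0.1,0],
  [0.6,-0.1,0],
  [0.6,-0.1,0],
  [0.6,-0.1,0],
], fingers=[1,1,1,1,1], yaw=[0,0,0,0,0])

```text
time: 1.35
eef_pos: [449.4, 144.3, 230.8]
ee_rot: [0.275, 0.961, -0.0, 0.001]
ft_force: [-0.4, 0.0, 0.4]
finger_gap: 85.3
gripper_force: 0.0
```

```bash
python3 - <<'E'
from h import *
import pickle
f=env.grab_frame("wrist");s=env.sense()
print(s["time"],np.round(s["eef_pos"],1),np.round(s["ee_rot"],3),np.round(s["joints"],3),np.round(s["ft_force"],1))
print(f["fx"],f["cx"],f["cy"],np.round(f["extrinsics"],3))
pickle.dump((f,s),open("w1.pkl","wb"));save(f,"w1.png")
E
```

```text
1.4 [446.8 145.1 230.5] [ 0.275  0.962 -0.    -0.001] [ 0.061 -0.059  1.862 -0.     1.341 -0.954] [ 0.7  0.3 -0.5]
309.70691628693146 316.901483788824 198.9681734042503 [[ 5.29000e-01 -8.16000e-01 -2.32000e-01  3.91823e+02]
 [ 8.48000e-01  5.09000e-01  1.45000e-01  1.79667e+02]
 [ 0.00000e+00 -2.74000e-01  9.62000e-01  3.72853e+02]
 [ 0.00000e+00  0.00000e+00  0.00000e+00  1.00000e+00]]
```

View pics/w1.png

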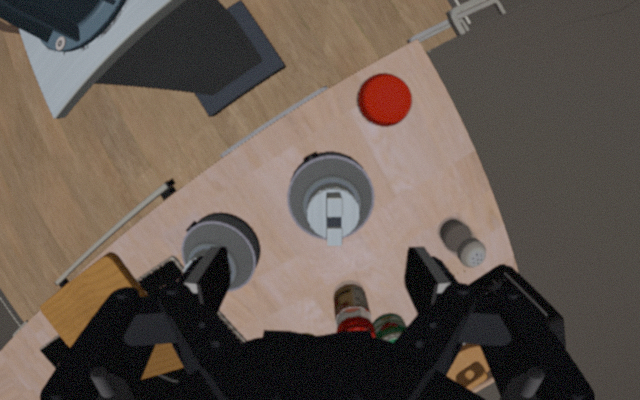

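The wrist view shows the grooved bar running nearly vertically in the picture from (334,195) to (334,243), with the dark groove at about (334,222). The fingers are on either side of it, so the alignment is good. Next: measure from depth.

```bash
python3 - <<'E'
from h import *
import pickle
f,s=pickle.load(open("w1.pkl","rb"))
W=world(f,fish=True)
w=W[150:260,280:390]; 
def st(m,n): print(n,m.sum(),np.round((w[m].min(0)+w[m].max(0))/2,1),np.round(w[m].mean(0),1),np.ptp(w[m],axis=0).round(1))
near=np.hypot(w[...,0]-478,w[...,1]-144)<60
top=near&(w[...,2]>105)&(w[...,2]<118); st(top,'bartop')
q=w[top][:,:2].astype(np.float32); print('rect',cv2.minAreaRect(q))
sh=near&(w[...,2]>57)&(w[...,2]<63); st(sh,'shoulder')
print('circ',cv2.minEnclosingCircle(w[sh][:,:2].astype(np.float32)))
sk=near&(w[...,2]>86)&(w[...,2]<91); st(sk,'skirt'); print(cv2.minEnclosingCircle(w[sk][:,:2].astype(np.float32)))
g=near&(w[...,2]>102)&(w[...,2]<107.5); st(g,'groove')
print(np.round(W[222,334],1),np.round(W[100,385],1))
x,y,_,_=s["ee_rot"]; print('tool y ang',np.degrees(np.arctan2(y*y-x*x,2*x*y)))
E
```

```text
bartop 677 [481.8 142.  109.1] [480.9 142.5 110.1] [45.7 34.2  8.2]
rect ((481.93011474609375, 141.98501586914062), (14.159584999084473, 46.59238815307617), 59.2610969543457)
shoulder 539 [478.4 142.   60. ] [466.2 148.5  59.1] [55.3 63.7  5.9]
circ ((480.99176025390625, 142.12249755859375), 32.042964935302734)
skirt 1271 [481.8 141.7  88.4] [480.4 142.5  87.5] [51.6 51.6  4.8]
((481.9181823730469, 141.9496307373047), 26.021465301513672)
groove 192 [475.  146.1 104.8] [480.4 142.4 105. ] [31.6 25.9  5.1]
[483.5 141.1 105.2] [416.3 247.8  51.3]
tool y ang 58.108214075897
```

The checks agree: bar 14.2×46.6 mm, skirt 51.6 mm across, shoulder at z 60. The cap centre is (481.8,142.0) and the closing direction should be 59.3°. I'll go above it first, then down to fingertips just over the skirt (TCP about 92).

Call:
play_rows([
  [0.146,-0.016,-0.4],
  [0.146,-0.016,-0.4],
  [0.146,-0.016,-0.4],
  [0.146,-0.016,-0.4],
  [0.146,-0.016,-0.4],
], fingers=[1,1,1,1,1], yaw=[0.013,0.013,0.013,0.013,0.013])

```text
time: 1.82
eef_pos: [479.8, 142.3, 130.4]
ee_rot: [0.264, 0.965, -0.001, -0.002]
ft_force: [-0.6, -0.5, 0.9]
finger_gap: 85.3
gripper_force: 0.0
```

```bash
cat > st.py <<'E'
from h import *
s=env.sense(); x,y,_,_=s["ee_rot"]
print(round(float(s["time"]),2),np.round(s["eef_pos"],2),'ang',round(float(np.degrees(np.arctan2(y*y-x*x,2*x*y))),2),'F',np.round(s["ft_force"],1),'M',np.round(s["moment"],2),'gap',round(float(s["finger_gap"]),1),'j6',round(float(s["joints"][5]),2))
E
python3 - <<'E'
from h import *
import st
f=env.grab_frame("wrist"); W=world(f,fish=True)
near=(np.hypot(W[...,0]-482,W[...,1]-142)<30)
m=near&(W[...,2]>107.5)&(W[...,2]<118); print(cv2.minAreaRect(W[m][:,:2].astype(np.float32)), np.median(W[m][:,2]))
m=near&(W[...,2]>86)&(W[...,2]<90.5); print(cv2.minEnclosingCircle(W[m][:,:2].astype(np.float32)))
import st
E
```

```text
1.82 [479.82 142.3  130.4 ] ang 59.42 F [-0.6 -0.5  0.9] M [-0.02 -0.03 -0.01] gap 85.3 j6 -0.99
((482.01495361328125, 142.10299682617188), (13.719742774963379, 47.006439208984375), 59.516292572021484) 110.85347387941604
((481.8652038574219, 142.1244659423828), 25.965892791748047)
```

Call:
play_rows([
  [0,0,-0.05],
  [0,0,-0.1],
  [0,0,-0.156],
  [0,0,-0.156],
  [0,0,-0.156],
], fingers=[1,1,1,1,1], yaw=[0,0,0,0,0])

```text
time: 2.28
eef_pos: [482.0, 142.4, 94.0]
ee_rot: [0.264, 0.965, 0.0, 0.001]
ft_force: [0.6, 0.4, 0.3]
finger_gap: 85.4
gripper_force: 0.0
```

```bash
python3 st.py
```

```text
2.28 [481.97 142.39  94.02] ang 59.43 F [0.6 0.4 0.3] M [-0.05  0.04  0.03] gap 85.4 j6 -0.99
```

Call:
play_rows([
  [0,0,0],
  [0,0,0],
  [0,0,0],
  [0,0,0],
  [0,0,0],
], fingers=[0,-0.4,-0.6,-0.7,-1], yaw=[0,0,0,0,0])

```text
time: 2.7
eef_pos: [481.9, 142.1, 92.7]
ee_rot: [0.264, 0.965, 0.0, 0.0]
ft_force: [0.3, -0.0, 0.1]
finger_gap: 25.6
gripper_force: 0.0
```

Call:
play_rows([
  [0,0,0],
  [0,0,0],
  [0,0,0],
  [0,0,0],
  [0,0,0],
], fingers=[-1,-1,-1,-1,-1], yaw=[0,0,0,0,0])

```text
time: 3.12
eef_pos: [481.9, 142.1, 92.6]
ee_rot: [0.264, 0.965, 0.0, 0.0]
ft_force: [-0.4, 0.1, 4.7]
finger_gap: 12.5
gripper_force: 59.9
```

```bash
python3 st.py
```

```text
3.12 [481.91 142.07  92.56] ang 59.41 F [-0.4  0.1  4.7] M [-0.04  0.27 -0.03] gap 12.5 j6 -0.99
```

Call:
play_rows([
  [0,0,0.002],
  [0,0,0.002],
  [0,0,0.002],
  [0,0,0.002],
], fingers=[-1,-1,-1,-1], yaw=[0,-0.02,-0.04,-0.04])

```text
time: 3.45
eef_pos: [481.7, 141.9, 92.6]
ee_rot: [0.295, 0.956, -0.0, 0.0]
ft_force: [0.2, -0.7, 1.2]
finger_gap: 12.5
gripper_force: 59.4
```

```bash
python3 st.py
```

```text
3.45 [481.73 141.87  92.62] ang 55.74 F [ 0.2 -0.7  1.2] M [-0.12 -0.01 -0.03] gap 12.5 j6 -0.92
```

Call:
play_rows([
  [0,0,0.0],
  [0,0,0.0],
  [0,0,0.0],
  [0,0,0.0],
], fingers=[-1,-1,-1,-1], yaw=[-0.02,-0.04,-0.06,-0.06])

```text
time: 3.78
eef_pos: [481.7, 141.9, 92.6]
ee_rot: [0.339, 0.941, -0.0, -0.0]
ft_force: [0.5, -0.0, 0.2]
finger_gap: 12.5
gripper_force: 59.4
```

```bash
python3 st.py
```

```text
3.78 [481.67 141.91  92.61] ang 50.39 F [ 0.5 -0.   0.2] M [-0.12 -0.04  0.03] gap 12.5 j6 -0.83
```

Call:
play_rows([
  [0,0,0.0],
  [0,0,0.0],
  [0,0,0.0],
  [0,0,0.0],
], fingers=[-1,-1,-1,-1], yaw=[-0.02,-0.04,-0.06,-0.06])

```text
time: 4.12
eef_pos: [481.7, 142.0, 92.6]
ee_rot: [0.382, 0.924, -0.0, -0.0]
ft_force: [0.3, 1.3, -1.0]
finger_gap: 12.8
gripper_force: 59.3
```

```bash
python3 st.py
```

```text
4.12 [481.66 142.01  92.64] ang 45.03 F [ 0.3  1.3 -1. ] M [-0.04 -0.03  0.02] gap 12.8 j6 -0.74
```

Call:
play_rows([
  [0,0,0.0],
  [0,0,0.0],
  [0,0,0.0],
  [0,0,0.0],
], fingers=[-1,-1,-1,-1], yaw=[-0.02,-0.04,-0.06,-0.06])

```text
time: 4.45
eef_pos: [481.7, 142.1, 92.9]
ee_rot: [0.425, 0.905, -0.0, -0.0]
ft_force: [-0.0, -0.3, 3.1]
finger_gap: 12.5
gripper_force: 59.6
```

```bash
python3 st.py
```

```text
4.45 [481.68 142.08  92.89] ang 39.66 F [-0.  -0.3  3.1] M [-0.08  0.15  0.06] gap 12.5 j6 -0.64
```

Climbing has begun, since Fz and z are both rising. From here I rise with the cap at 6 mm/rad.

Call:
play_rows([
  [0,0,0.0015],
  [0,0,0.0025],
  [0,0,0.0035],
  [0,0,0.0035],
], fingers=[-1,-1,-1,-1], yaw=[-0.02,-0.04,-0.06,-0.06])

```text
time: 4.78
eef_pos: [481.6, 142.1, 93.6]
ee_rot: [0.467, 0.884, 0.0, -0.0]
ft_force: [-0.9, -0.3, 2.4]
finger_gap: 12.3
gripper_force: 59.4
```

```bash
python3 st.py
```

```text
4.78 [481.58 142.11  93.59] ang 34.27 F [-0.9 -0.3  2.4] M [-0.02  0.11 -0.03] gap 12.3 j6 -0.55
```

Call:
play_rows([
  [0,0,0.001],
  [0,0,0.002],
  [0,0,0.003],
  [0,0,0.003],
], fingers=[-1,-1,-1,-1], yaw=[-0.02,-0.04,-0.06,-0.06])

```text
time: 5.12
eef_pos: [481.5, 142.1, 94.2]
ee_rot: [0.508, 0.861, -0.0, -0.0]
ft_force: [-0.4, -0.5, 0.8]
finger_gap: 12.7
gripper_force: 59.4
```

```bash
python3 st.py
```

```text
5.12 [481.45 142.1   94.18] ang 28.88 F [-0.4 -0.5  0.8] M [-0.04  0.04 -0.02] gap 12.7 j6 -0.45
```

Call:
play_rows([
  [0,0,0.001],
  [0,0,0.0016],
  [0,0,0.0024],
  [0,0,0.0024],
], fingers=[-1,-1,-1,-1], yaw=[-0.02,-0.04,-0.06,-0.06])

```text
time: 5.45
eef_pos: [481.4, 142.1, 94.8]
ee_rot: [0.548, 0.836, -0.0, -0.0]
ft_force: [-0.2, 0.0, -0.1]
finger_gap: 12.4
gripper_force: 59.3
```

```bash
python3 st.py
```

```text
5.45 [481.39 142.07  94.79] ang 23.49 F [-0.2  0.  -0.1] M [-0.06  0.15  0.08] gap 12.4 j6 -0.36
```

Call:
play_rows([
  [0,0,0.0008],
  [0,0,0.0016],
  [0,0,0.0022],
  [0,0,0.0022],
], fingers=[-1,-1,-1,-1], yaw=[-0.02,-0.04,-0.06,-0.06])

```text
time: 5.78
eef_pos: [481.4, 142.1, 95.4]
ee_rot: [0.587, 0.81, -0.0, -0.0]
ft_force: [-0.8, -0.3, 0.9]
finger_gap: 12.5
gripper_force: 59.3
```

```bash
python3 st.py
```

```text
5.78 [481.37 142.07  95.38] ang 18.1 F [-0.8 -0.3  0.9] M [-0.01  0.21 -0.03] gap 12.5 j6 -0.27
```

Turned 0.72 rad so far.

Call:
play_rows([
  [0,0,0.0008],
  [0,0,0.0016],
  [0,0,0.0024],
  [0,0,0.0024],
], fingers=[-1,-1,-1,-1], yaw=[-0.02,-0.04,-0.06,-0.06])

```text
time: 6.12
eef_pos: [481.5, 142.1, 95.9]
ee_rot: [0.625, 0.781, -0.0, -0.0]
ft_force: [-0.3, 0.1, 0.1]
finger_gap: 12.4
gripper_force: 59.2
```

```bash
python3 st.py
```

```text
6.12 [481.54 142.06  95.92] ang 12.7 F [-0.3  0.1  0.1] M [-0.02  0.01 -0.01] gap 12.4 j6 -0.17
```

Call:
play_rows([
  [0,0,0.0008],
  [0,0,0.0016],
  [0,0,0.0022],
  [0,0,0.0022],
], fingers=[-1,-1,-1,-1], yaw=[-0.02,-0.04,-0.06,-0.06])

```text
time: 6.45
eef_pos: [481.6, 142.1, 96.5]
ee_rot: [0.661, 0.751, -0.0, -0.0]
ft_force: [0.6, -0.9, -0.9]
finger_gap: 12.4
gripper_force: 59.1
```

```bash
python3 st.py
```

```text
6.45 [481.58 142.06  96.52] ang 7.3 F [ 0.6 -0.9 -0.9] M [-0.   -0.01  0.08] gap 12.4 j6 -0.08
```

Call:
play_rows([
  [0,0,0.0006],
  [0,0,0.0012],
  [0,0,0.0016],
  [0,0,0.0016],
], fingers=[-1,-1,-1,-1], yaw=[-0.02,-0.04,-0.06,-0.06])

```text
time: 6.78
eef_pos: [481.6, 142.1, 97.0]
ee_rot: [0.695, 0.719, -0.0, -0.0]
ft_force: [-0.8, -0.1, -0.9]
finger_gap: 12.5
gripper_force: 59.1
```

```bash
python3 st.py
```

```text
6.78 [481.61 142.06  96.96] ang 1.91 F [-0.8 -0.1 -0.9] M [-0.02  0.01 -0.02] gap 12.5 j6 0.02
```

Call:
play_rows([
  [0,0,0.002],
  [0,0,0.002],
  [0,0,0.002],
], fingers=[-1,-1,-1], yaw=[0,0,0])

```text
time: 7.03
eef_pos: [481.7, 142.0, 97.6]
ee_rot: [0.695, 0.719, -0.0, -0.0]
ft_force: [0.1, -0.0, -1.3]
finger_gap: 12.5
gripper_force: 59.1
```

Call:
play_rows([
  [0,0,0.002],
  [0,0,0.002],
  [0,0,0.002],
], fingers=[-1,-1,-1], yaw=[0,0,0])

```text
time: 7.28
eef_pos: [481.5, 142.0, 97.9]
ee_rot: [0.696, 0.718, -0.0, -0.0]
ft_force: [0.6, -0.6, -3.4]
finger_gap: 12.6
gripper_force: 58.8
```

The pull of 3.4 N means it's still held. I'll ease down a little and turn further.

Call:
play_rows([
  [0,0,-0.002],
  [0,0,-0.002],
  [0,0,-0.002],
  [0,0,-0.002],
], fingers=[-1,-1,-1,-1], yaw=[0,-0.02,-0.05,-0.05])

```text
time: 7.62
eef_pos: [481.9, 142.0, 97.8]
ee_rot: [0.724, 0.69, 0.0, 0.0]
ft_force: [0.6, -0.8, -1.3]
finger_gap: 12.5
gripper_force: 59.0
```

Call:
play_rows([
  [0,0,0.002],
  [0,0,0.002],
  [0,0,0.002],
], fingers=[-1,-1,-1], yaw=[0,0,0])

```text
time: 7.87
eef_pos: [481.7, 142.0, 98.2]
ee_rot: [0.723, 0.691, -0.0, 0.0]
ft_force: [0.2, 0.4, -2.0]
finger_gap: 12.3
gripper_force: 59.0
```

```bash
python3 st.py
```

```text
7.87 [481.69 142.04  98.19] ang -2.64 F [ 0.2  0.4 -2. ] M [ 0.01 -0.    0.03] gap 12.3 j6 0.1
```

Call:
play_rows([
  [0,0,0.0015],
  [0,0,0.0015],
  [0,0,0.0015],
], fingers=[-1,-1,-1], yaw=[0,0,0])

```text
time: 8.12
eef_pos: [481.7, 142.0, 98.5]
ee_rot: [0.723, 0.69, -0.0, -0.0]
ft_force: [0.1, -0.2, -1.0]
finger_gap: 12.4
gripper_force: 59.0
```

```bash
python3 st.py
```

```text
8.12 [481.69 142.03  98.51] ang -2.68 F [ 0.1 -0.2 -1. ] M [-0.02  0.07 -0.04] gap 12.4 j6 0.1
```

Fz is only about the cap's weight, so I'll keep lifting in small steps.

Call:
play_rows([
  [0,0,0.002],
  [0,0,0.002],
  [0,0,0.002],
], fingers=[-1,-1,-1], yaw=[0,0,0])

```text
time: 8.37
eef_pos: [481.7, 142.1, 99.0]
ee_rot: [0.724, 0.69, -0.0, -0.0]
ft_force: [-0.4, -0.3, -1.1]
finger_gap: 12.6
gripper_force: 59.0
```

```bash
python3 st.py
```

```text
8.37 [481.66 142.05  98.98] ang -2.69 F [-0.4 -0.3 -1.1] M [ 0.01  0.08 -0.01] gap 12.6 j6 0.1
```

Call:
play_rows([
  [0,0,0.004],
  [0,0,0.008],
  [0,0,0.012],
  [0,0,0.012],
], fingers=[-1,-1,-1,-1], yaw=[0,0,0,0])

```text
time: 8.7
eef_pos: [481.9, 142.1, 102.3]
ee_rot: [0.724, 0.69, 0.0, 0.0]
ft_force: [-1.1, -0.1, -1.6]
finger_gap: 12.7
gripper_force: 59.0
```

```bash
python3 st.py
```

```text
8.7 [481.9  142.07 102.3 ] ang -2.69 F [-1.1 -0.1 -1.6] M [ 0.01  0.12 -0.02] gap 12.7 j6 0.1
```

It's free. I'll lift it straight up about 30 mm slowly, then higher.

Call:
play_rows([
  [0,0,0.024],
  [0,0,0.048],
  [0,0,0.072],
  [0,0,0.096],
  [0,0,0.12],
], fingers=[-1,-1,-1,-1,-1], yaw=[0,0,0,0,0])

```text
time: 9.12
eef_pos: [482.0, 142.1, 133.0]
ee_rot: [0.724, 0.69, 0.0, 0.0]
ft_force: [-0.1, 0.2, -0.3]
finger_gap: 12.4
gripper_force: 59.0
```

Call:
play_rows([
  [0,0,0.06],
  [0,0,0.14],
  [0,0,0.22],
  [0,0,0.28],
  [0,0,0.28],
], fingers=[-1,-1,-1,-1,-1], yaw=[0,0,0,0,0])

```text
time: 9.53
eef_pos: [484.0, 142.2, 206.1]
ee_rot: [0.723, 0.69, 0.003, 0.002]
ft_force: [1.6, -0.4, -1.1]
finger_gap: 12.5
gripper_force: 59.1
```

```bash
python3 - <<'E'
from h import *
import st
f=env.grab_frame("wrist");save(f,"w2.png")
b=env.grab_frame("scene");W=world(b)
m=(np.abs(W[...,2]-22)<4)&(W[...,1]<-150)&(W[...,1]>-540)&(W[...,0]>330)&(W[...,0]<640)&(b["img"][...,0]>90)&(b["img"][...,2]<b["img"][...,0]*0.7)
print(m.sum(),np.nanmedian(W[m],0),cv2.minAreaRect(W[m][:,:2].astype(np.float32)))
E
```

```text
9.53 [484.03 142.24 206.12] ang -2.69 F [ 1.6 -0.4 -1.1] M [ 0.04 -0.02  0.  ] gap 12.5 j6 0.1
5951 [ 472.96369685 -360.38744201   25.08305379] ((487.5106506347656, -338.00897216796875), (300.4367370605469, 231.9768829345703), 87.27040100097656)
```

View pics/w2.png

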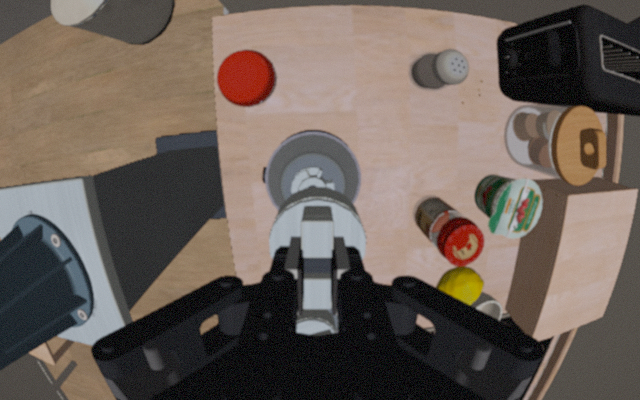

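The cap is held level with the bar between the fingers, around (318,240), and the stub below it is bare at (315,182). Now I'll carry it to the board centre, about (480,−335).

Call:
play_rows([
  [0,-0.1,0],
  [0,-0.22,0],
  [0,-0.36,0],
  [0,-0.5,0],
  [0,-0.64,0],
], fingers=[-1,-1,-1,-1,-1], yaw=[0,0,0,0,0])

```text
time: 10.05
eef_pos: [480.5, -19.0, 200.4]
ee_rot: [0.723, 0.691, -0.001, -0.001]
ft_force: [0.2, 0.1, -0.7]
finger_gap: 12.6
gripper_force: 59.1
```

Call:
play_rows([
  [0,-0.14,0],
  [0,-0.28,0],
  [0,-0.42,0],
  [0,-0.56,0],
  [0,-0.7,0],
], fingers=[-1,-1,-1,-1,-1], yaw=[0,0,0,0,0])

```text
time: 10.47
eef_pos: [480.5, -194.1, 200.3]
ee_rot: [0.724, 0.69, -0.0, -0.001]
ft_force: [0.6, 0.7, -0.7]
finger_gap: 12.5
gripper_force: 59.1
```

Call:
play_rows([
  [0,-0.14,0],
  [0,-0.28,0],
  [0,-0.42,0],
  [0,-0.54,0],
  [0,-0.56,0],
], fingers=[-1,-1,-1,-1,-1], yaw=[0,0,0,0,0])

```text
time: 10.88
eef_pos: [480.4, -337.3, 200.1]
ee_rot: [0.725, 0.689, -0.001, -0.0]
ft_force: [-0.4, 0.5, -1.5]
finger_gap: 12.6
gripper_force: 59.1
```

Call:
play_rows([
  [0,0,-0.08],
  [0,0,-0.18],
  [0,0,-0.28],
  [0,0,-0.36],
  [0,0,-0.4],
], fingers=[-1,-1,-1,-1,-1], yaw=[0,0,0,0,0])

```text
time: 11.3
eef_pos: [479.5, -330.3, 97.3]
ee_rot: [0.724, 0.69, 0.0, -0.004]
ft_force: [-0.5, 1.5, -1.3]
finger_gap: 12.7
gripper_force: 59.1
```

```bash
python3 - <<'E'
from h import *
f=env.grab_frame("wrist");save(f,"w3.png")
import st
W=world(f,fish=True); s=env.sense(); p=s["eef_pos"]
d=np.hypot(W[...,0]-p[0],W[...,1]-p[1])
m=(d<80)&(d>35)&(abs(W[...,2]-22)<8);print('board z',m.sum(),np.median(W[m][:,2]))
E
```

```text
11.35 [ 479.22 -330.07   96.62] ang -2.69 F [-1.4  1.1 -2.3] M [ 0.02  0.07 -0.01] gap 12.6 j6 -0.76
board z 21730 24.43147913667633
```

View pics/w3.png

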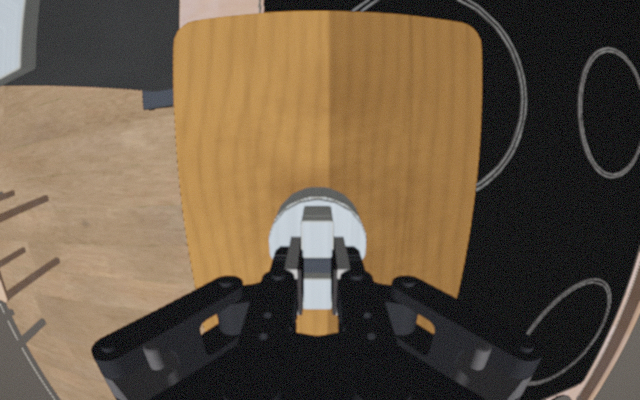

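The cap hangs over the middle of the board, at (318,235) in the picture, and the board top is at about z 24. Contact should come at TCP about 57.

Call:
play_rows([
  [0,0,-0.04],
  [0,0,-0.08],
  [0,0,-0.12],
  [0,0,-0.144],
  [0,0,-0.15],
], fingers=[-1,-1,-1,-1,-1], yaw=[0,0,0,0,0])

```text
time: 11.77
eef_pos: [481.2, -332.4, 63.3]
ee_rot: [0.724, 0.69, -0.0, -0.001]
ft_force: [-0.8, 1.0, -1.8]
finger_gap: 12.4
gripper_force: 59.1
```

Call:
play_rows([
  [0,0,-0.004],
  [0,0,-0.008],
  [0,0,-0.008],
  [0,0,-0.008],
], fingers=[-1,-1,-1,-1], yaw=[0,0,0,0])

```text
time: 12.1
eef_pos: [482.0, -333.3, 63.0]
ee_rot: [0.724, 0.69, 0.0, 0.0]
ft_force: [-0.6, 0.9, -1.0]
finger_gap: 12.4
gripper_force: 59.1
```

```bash
python3 st.py
```

```text
12.1 [ 481.99 -333.26   63.02] ang -2.7 F [-0.6  0.9 -1. ] M [-0.05  0.01 -0.05] gap 12.4 j6 -0.76
```

Call:
play_rows([
  [0,0,-0.004],
  [0,0,-0.008],
  [0,0,-0.012],
  [0,0,-0.016],
  [0,0,-0.016],
], fingers=[-1,-1,-1,-1,-1], yaw=[0,0,0,0,0])

```text
time: 12.52
eef_pos: [482.0, -333.1, 59.3]
ee_rot: [0.723, 0.69, -0.0, 0.0]
ft_force: [-1.9, 1.6, 6.2]
finger_gap: 12.3
gripper_force: 59.9
```

Call:
play_rows([
  [0,0,-0.002],
  [0,0,-0.004],
  [0,0,-0.004],
  [0,0,-0.004],
], fingers=[-1,-1,-1,-1], yaw=[0,0,0,0])

```text
time: 12.85
eef_pos: [482.0, -333.1, 59.3]
ee_rot: [0.723, 0.69, -0.0, 0.0]
ft_force: [-3.9, 3.2, 12.9]
finger_gap: 12.5
gripper_force: 61.0
```

```bash
python3 st.py
```

```text
12.85 [ 481.99 -333.14   59.26] ang -2.68 F [-3.9  3.2 12.9] M [ 0.74  0.88 -0.02] gap 12.5 j6 -0.76
```

Contact at 59.3. I'll ease off the press and then open gently.

Call:
play_rows([
  [0,0,0.003],
  [0,0,0.006],
  [0,0,0.006],
  [0,0,0.006],
], fingers=[-1,-1,-1,-1], yaw=[0,0,0,0])

```text
time: 13.18
eef_pos: [481.9, -333.1, 59.3]
ee_rot: [0.724, 0.69, 0.0, 0.0]
ft_force: [-0.2, 0.9, 4.9]
finger_gap: 12.8
gripper_force: 59.8
```

Call:
play_rows([
  [0,0,0],
  [0,0,0],
  [0,0,0],
  [0,0,0],
  [0,0,0],
], fingers=[-0.6,-0.5,-0.3,0,0.2], yaw=[0,0,0,0,0])

```text
time: 13.6
eef_pos: [481.7, -332.9, 58.8]
ee_rot: [0.724, 0.69, 0.0, -0.0]
ft_force: [-0.4, -0.3, -0.4]
finger_gap: 50.9
gripper_force: 0.0
```

```bash
python3 st.py
```

```text
13.6 [ 481.66 -332.89   58.78] ang -2.7 F [-0.4 -0.3 -0.4] M [ 0.01  0.01 -0.03] gap 50.9 j6 -0.76
```

Released. Straight up and away, then a check.

Call:
play_rows([
  [0,0,0.04],
  [0,0,0.1],
  [0,0,0.2],
  [0,0,0.34],
  [0,0,0.48],
], fingers=[0.2,0.2,0.2,0.2,0.2], yaw=[0,0,0,0,0])

```text
time: 14.02
eef_pos: [481.1, -332.4, 180.1]
ee_rot: [0.724, 0.69, 0.0, -0.001]
ft_force: [0.2, 0.7, -0.9]
finger_gap: 51.3
gripper_force: 0.0
```

Call:
play_rows([
  [0,0,0.1],
  [0,0,0.15],
  [0,0,0.15],
  [0,0,0.15],
  [0,0,0.15],
], fingers=[0.2,0.2,0.2,0.2,0.2], yaw=[0,0,0,0,0])

```text
time: 14.43
eef_pos: [480.8, -332.1, 214.3]
ee_rot: [0.724, 0.69, -0.0, -0.002]
ft_force: [-0.2, 0.1, -0.1]
finger_gap: 51.3
gripper_force: 0.0
```

```bash
python3 - <<'E'
from h import *
f=env.grab_frame("wrist");b=env.grab_frame("scene")
import st
W=world(f,fish=True); d=np.hypot(W[...,0]-482,W[...,1]+333)
m=(d<40)&(W[...,2]>70)&(W[...,2]<85);print(cv2.minAreaRect(W[m][:,:2].astype(np.float32)),np.percentile(W[m][:,2],[5,50,95]))
m=(d<40)&(W[...,2]>45)&(W[...,2]<58);print(cv2.minEnclosingCircle(W[m][:,:2].astype(np.float32)),np.percentile(W[m][:,2],[5,50,95]))
w=cv2.resize(f["img"],(480,300)); s=cv2.resize(b["img"][160:310,200:440],(480,300))
cv2.imwrite("pics/end.png",np.vstack([w,s])[...,::-1])
E
```

```text
14.53 [ 480.73 -331.99  213.95] ang -2.7 F [-0.6  0.1 -0. ] M [0.01 0.04 0.02] gap 51.3 j6 -0.76
((483.1911315917969, -333.0080871582031), (46.351383209228516, 14.273747444152832), 87.26464080810547) [71.07079809 77.26508733 78.54882488]
((483.3742980957031, -332.60784912109375), 26.28584098815918) [50.70089291 54.13398718 55.37785142]
```

View pics/end.png

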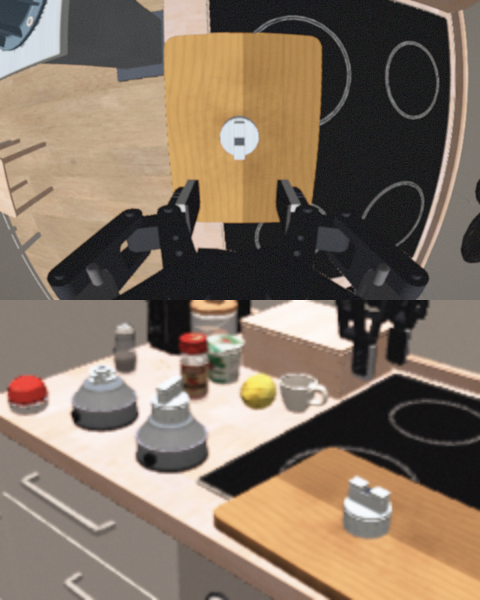

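The grooved cap stands upright in the middle of the board, at (239,137) in the wrist view and (368,507) in the scene view. The left stub is bare, the smooth cap is still on, and the other things haven't moved. Handing in.

```bash
python3 -c "
from bench import env
print(env.finish_job())"
```

```text
the job is handed in; nothing more can be done
None
```

The grooved cap is unscrewed (clockwise, about 1.1 rad) and standing upright on the board; the smooth cap and the other things looked unmoved in the last pictures, and the job is handed in at about 14.5 s (no verdict was returned).

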